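Swap the bar in the stamping jig with tongs

TASK

Using the red-gripped tongs from the wooden stand, take the stamped copper bar out of the blue slide-jaw jig and lay it flat on top of the dark steel bench block, and in its place lay the silver bar from the wooden tray in the jig and push the brass jaw home, so that the bar is clamped lengthways, square between the two jaws. Touch the bars and the jaw only with the tongs, never with the gripper, and set the bars down gently rather than dropping them. Finish with the tongs standing back in their stand, and leave the brass bar, the punch rack, the ring mandrel and the hammer where they are.

Things in the scene. Friction and masses are not known exactly. Their poses are not given: they have to be found in the camera images.
- tongs: Spring tongs 118 mm long, 51 g, standing tips down in the stand. Origin midway between the tip ends; z points up to the bow (hinges at z 112, bow top at z 118 mm, 20 mm wide). Arms at +y and -y close along y. Red grip plates, 20 mm wide in x, z 62 to 94 mm. Tips 8 mm wide in x, 3 mm thick in y, flat inner faces 20 mm high; above, the arms splay steadily outward to the plates.
- tong_l (a joint): Closing angle of the +y arm (the other mirrors it), rad: 0 = at rest, tips 28 mm apart inside; 0.08 = tips 10 mm apart and parallel; 0.118 = tips nearly touching (end stop).
- tongs_grip (a point): Point midway between the red grip plates, 78 mm above the tip ends: hold here, squeezing along y. Width over the plates: 35 mm at rest, 30 mm with tips 10 mm apart, 27 mm shut (1 mm of squeeze closes the tips 3.3 mm). The spring pushes each plate outward with 6 N at rest, 11 N at 10 mm tip gap, and reopens the tips when the fingers open.
- stand: Fixed dark wooden tong stand, 46 mm high, 34 x 70 mm (foot 44 mm in x), origin at the centre of its underside. Open-topped slot through its middle: 14 mm in x, 39 mm in y, its floor 6 mm above the bench. The tongs stand in it with their y along the stand's y.
- stand_mouth (a point): Centre of the slot's mouth at the stand's top, 46 mm above the bench.
- jig: Fixed blue slide-jaw jig. Origin on the bench under the clamped bar's centre. Base plate 130 x 50 mm (x -85 to +45 mm), top 8 mm above the bench. Dark fixed jaw: inner face at x = +12 mm, 22 mm deep, 24 mm wide, top 26 mm above the bench. No walls at the y sides. The copper bar starts loose between the jaws, its x nearly along the jig's x.
- jaw (a joint): Brass sliding jaw, 14 mm thick in x, 24 mm wide, top 26 mm above the bench. Value in m: 0 = open, inner face at jig x = -32 mm (44 mm between jaws); grows as it slides along jig +x to the fixed jaw; range 0 to 0.024. It reads 0.020 when clamped on a 24 mm bar. Slides with about 1.2 N of friction and stays where it is left.
- jaw_back (a point): Centre of the moving jaw's rear face (the face away from the fixed jaw), 17 mm above the bench; push here along the jig's +x.
- block: Fixed dark square steel bench block, 64 x 64 x 22 mm high, origin at the centre of its underside (on a thin flat rubber mat).
- tray: Fixed light wooden tray, 130 x 68 x 22 mm high, walls and floor 5 mm, one divider across the middle making two compartments side by side in x, each 57 x 58 mm inside, centres at x = -31 and +31 mm. Origin at the centre of its underside. One holds the silver bar, the other the brass bar.
- copper_bar: Copper-coloured bar, 24 mm long (its x axis), 10 mm wide (y), 12 mm high (z), about 33 g; origin at the centre of its underside. Starts in the jig.
- silver_bar: Bright silver bar, 24 mm long (its x axis), 10 mm wide (y), 12 mm high (z), about 33 g; origin at the centre of its underside. Starts in one compartment of the tray, at any yaw.
- brass_bar: Brass-coloured bar, 24 mm long (its x axis), 10 mm wide (y), 12 mm high (z), about 33 g; origin at the centre of its underside. In the other compartment; leave it.
- punch_rack: Bystander: blue block with eight steel punches, 36 x 60 x 54 mm high, origin at the centre of its underside, beyond the work.
- mandrel: Bystander: upright steel ring mandrel, tapering, 40 mm across its foot and 14 mm at the top, 95 mm high, origin at the centre of its underside, in the middle of the work.
- hammer: Bystander: hammer 200 mm long, lying on the bench beyond the work.
Not all that is in view belongs to the job. Leave any purple look-alike of the tongs alone. Of the things shaped like the stand, the wooden one is meant.

How it is judged:
At the end, for the whole second after the job is handed in: Copper bar flat on the block, within 26 mm of centre in x and y. Silver bar flat in the jig, within 0.1 rad of its x, centre within 2.5 mm (x) and 7 mm (y) of the clamped place, jaw over 0.0185. Tongs in the stand's slot (tips to 10 mm off its floor), tilt under 0.25 rad. All still (x of copper_bar in the frame of block between -0.026 and 0.026 m and y of copper_bar in the frame of block between -0.026 and 0.026 m and z of copper_bar in the frame of block between 0.019 and 0.025 m and angle between copper_bar's own z axis and vertical below 0.15 rad and linear speed of each of copper_bar, silver_bar, tongs below 0.02 m/s and x of silver_bar in the frame of jig between -0.0025 and 0.0025 m and y of silver_bar in the frame of jig between -0.007 and 0.007 m and z of silver_bar in the frame of jig between 0.005 and 0.0105 m and angle between the x axis of silver_bar and the x axis of jig, either way round below 0.1 rad and angle between silver_bar's own z axis and vertical below 0.12 rad and value of joint jaw above 0.0185 m and x of tongs in the frame of stand between -0.01 and 0.01 m and y of tongs in the frame of stand between -0.016 and 0.016 m and z of tongs in the frame of stand between -0 and 0.016 m and angle between tongs's own z axis and vertical below 0.25 rad); the robot touches nothing.
It fails at once if The gripper or arm touches a bar or the brass jaw (over 0.5 N): only the tongs may (contact force between any of the fingers, the arm and silver_bar above 0.5 N or contact force between any of the fingers, the arm and copper_bar above 0.5 N or contact force between any of the fingers, the arm and brass_bar above 0.5 N or contact force between any of the fingers, the arm and jaw above 0.5 N).
It fails at once if A bar is dropped: the copper bar near the block's top, or the silver bar near the jig's plate (last 15 mm), goes faster than 0.4 m/s, as when let fall from 8 mm or more ((linear speed of copper_bar above 0.4 m/s and horizontal distance between copper_bar and block below 0.04 m and z of copper_bar in the frame of block below 0.037 m) or (linear speed of silver_bar above 0.4 m/s and horizontal distance between silver_bar and jig below 0.04 m and z of silver_bar in the frame of jig below 0.023 m)).
It fails at once if The brass bar is moved more than 15 mm (distance of brass_bar from where it was at the start of the episode above 0.015 m).
It fails at once if The punch rack, mandrel or hammer is moved more than 20 mm, or the rack or mandrel is tipped over (distance of any of punch_rack, mandrel, hammer from where it was at the start of the episode above 0.02 m or angle between any of punch_rack, mandrel's own z axis and vertical above 0.5 rad).
It also fails if it takes over 72 s, if anything falls off the work surface, if the arm or the gripper's body presses on something with over 40 N, if the wrist force passes 120 N, or if a joint passes its speed limit or range.

ROBOT

A 6-joint arm with a two-finger parallel gripper is mounted at the origin on the work surface. World frame = base frame: x ahead of the robot, y to its left, z up, the work surface at z = 0. Lengths are in m, angles in rad, forces in N, time in s.
With the tool pointing down it reaches from about 0.375 to 0.9 m from the base axis. Payload 3.1 kg.
Tool frame: the origin (TCP) lies on the centre line of the jaws, within the pads' length; the fingertips stand 19 mm ahead of it and the grasp point (between the pads) is the TCP; z points along the fingers, y is the line along which they close (so a half turn about z gives the same grasp; the last joint's range is limited). The gripper opens to 85 mm and grips with 20 to 120 N. Pads are 22 mm wide; open, the fingers measure 114 mm over their backs; the gripper's body (76 mm by 85 mm) begins 54 mm behind the grasp point. The pads swing forward as they close: fully open they stand 13 mm farther back than shut.
Start: joints at [1.054, 0.527, 1.433, -0, 1.181, -0.178], TCP at [0.207, 0.59, 0.25] pointing down, gripper open.
Joint ranges: [-3.08, 3.08], [-0.75, 2.2], [0.22, 2.44], [-1.43, 4.57], [0, 2.65], [-2.85, 2.85]. Speed limits (rad/s): [2.79, 2.79, 3.14, 3.14, 3.14, 3.14].

INTERFACE

Orientations are given as a unit quaternion [x, y, z, w].
In Python, from station import manip, cams, sign_off gives the robot as it stands.
- The arm moves only by the tool carry_out, never from a script. Its argument "targets" is a list that holds one entry, the list of rows, each a list of 7 numbers: the shift along the tool's x, y, z in cm, then the turn, a rotation vector about the tool's x, y, z in degrees, then the finger opening in cm, from 0 to 8.54. A call has 1 to 12 rows; each row is the pose to reach, as a shift and turn from the pose commanded when the call began, along the tool's axes at that moment; what a row does not reach only later rows make up. A row lasts 1/12 s, in which the tool goes at most 41.7 mm and 7.16 degrees, less where a joint would pass 70% of its speed; a pose out of reach is approached as far as the arm can. A call with a gripper value outside its range is refused whole. The fingers move at their own pace and stop on an object; "force" is the grip in N (left out, the last holds). Time passes only in rows, so rows that repeat a pose let the fingers close. It gives the time, the measured TCP pose, the force, the opening and the grip force at its end, in the units of the state.
- manip.sense(): the state, without advancing time (a new reading comes with each control period).
- cams.snapshot(name): name is "scene" or "top" or "wrist"; returns the picture (400x640x3 uint8, red, green, blue); there is no depth.
- cams.camera_info(name): a dict with "K" (3x3 intrinsics, pixels), "T" (4x4, takes a point from camera to world coordinates). Camera axes: x right, y down, z forward; pixel columns grow to the right and rows downward; lengths in m; the calibration is good to about 2 mm. A picture is of the moment at which its call begins: read the wrist's pose just before it. camera_info takes no time and is no camera call; for the wrist camera it gives the pose at the moment of the call.
- sign_off(): hands the job in; it is judged then, once.
The state is a dict: "t": time; "q": joint angles; "qd": joint speeds; "tau": joint torques, N m; "tcp_pos": TCP position; "tool_rot": TCP orientation; "force": force on the tool from outside, world axes, zero at the start; "ft_torque": the same for the moment, N m; "finger_gap": opening from 0.0 (shut) to 1.0 (fully open); "gripper_force": force on a finger pad.
Only numpy, scipy, OpenCV 4.12 (cv2) and the standard library are available. Lean on these libraries where they do the work, as an engineer would, in place of code of your own. Each camera call takes 0.05 s, during which the arm holds its last target. There are 200 camera calls.

## Working session

There is one attempt and no reset: what is moved stays moved. The work goes in short steps, Python scripts to look and compute and a tool call to move; the robot and the scene stay as the last step left them, time stands still between calls to the robot, and variables do not carry over. Pictures are saved under pics/ and viewed, at most 10 in all, crops included, and the job is handed in when it is done.

Besides the shell and the picture viewer there is one more tool, called after "Emit:" by a JSON object that holds its "api" and its "payload", one argument or row to a line. carry_out: Moves the arm, as the interface text tells. Its arguments: {"type":"object","properties":{"targets":{"type":"array"},"force":{"type":"number"}},"required":["targets"]}

```bash
mkdir -p pics; ls
python3 - <<'E'
from station import manip,cams
import cv2,numpy as np
s=manip.sense();print({k:np.round(v,4).tolist() for k,v in s.items()})
for n in("top","scene"):
    im=cams.snapshot(n);cv2.imwrite(f"pics/{n}0.png",im[...,::-1]);c=cams.camera_info(n);print(n,np.round(c["K"],1).tolist(),np.round(c["T"],4).tolist())
E
```

```text
pics
{'t': 0.0, 'q': [1.0545, 0.5285, 1.4339, 0.0, 1.1814, -0.1785], 'qd': [0.0007, -0.0002, -0.0004, -0.0011, 0.0002, 0.0008], 'tau': [0.0006, -44.2357, -17.8028, -0.0003, 0.0086, -0.0], 'tcp_pos': [0.2067, 0.5891, 0.2493], 'tool_rot': [0.1681, 0.9858, -0.001, -0.0004], 'force': [-0.3871, -0.3201, -0.5021], 'ft_torque': [0.0519, -0.0262, 0.0273], 'gripper_force': 0.0, 'finger_gap': 1.0}
top [[510.5, 0.0, 324.7], [0.0, 510.5, 204.6], [0.0, 0.0, 1.0]] [[-0.0251, -0.9935, 0.1108, 0.4912], [-0.9996, 0.0232, -0.0185, -0.0439], [0.0158, -0.1113, -0.9937, 1.4485], [0.0, 0.0, 0.0, 1.0]]
scene [[460.3, 0.0, 318.0], [0.0, 460.3, 195.7], [0.0, 0.0, 1.0]] [[0.6147, 0.5467, -0.5686, 1.1852], [0.7887, -0.4339, 0.4355, -0.4855], [-0.0086, -0.7162, -0.6979, 0.7898], [0.0, 0.0, 0.0, 1.0]]
```

View pics/top0.png

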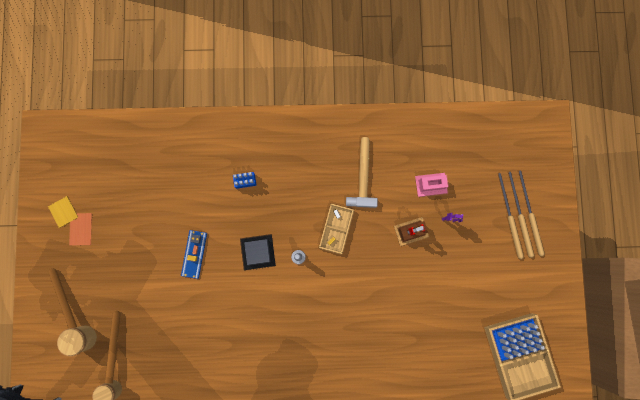

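View pics/scene0.png

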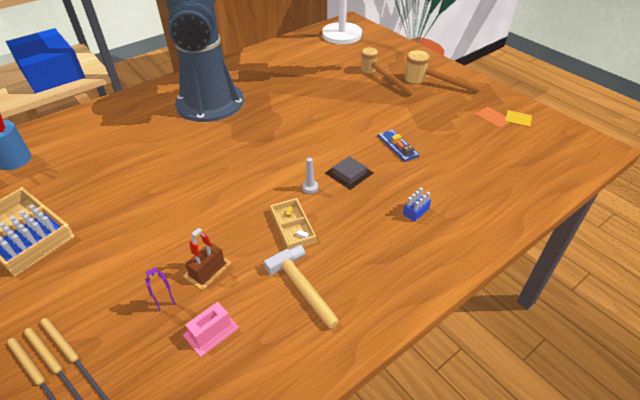

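Top view: the wooden stand with the red tongs is at (412,231). The jig is at (195,254), with the copper bar in it. The block is at (257,252), the mandrel at (298,257) and the tray at (337,229), silver bar at (338,214) and brass bar at (333,240). The look-alikes are the pink stand (432,184) and the purple tongs (453,218). Red tongs in the wooden stand match the description, and I'll confirm that with a wrist crop.

```bash
cat > h.py <<'E'
import numpy as np,cv2
from scipy.spatial.transform import Rotation as R
from station import manip,cams
def px2w(c,uv,z):
    K,T=np.array(c["K"]),np.array(c["T"]);uv=np.atleast_2d(uv).astype(float)
    d=(T[:3,:3]@np.linalg.inv(K)@np.c_[uv,np.ones(len(uv))].T).T;o=T[:3,3]
    return (o+d*((z-o[2])/d[:,2])[:,None])[:,:2]
def w2px(c,P):
    K,T=np.array(c["K"]),np.array(c["T"]);q=(np.atleast_2d(P)-T[:3,3])@T[:3,:3];q=q@K.T
    return q[:,:2]/q[:,2:]
def pose():
    s=manip.sense();return np.array(s["tcp_pos"]),R.from_quat(s["tool_rot"])
def delta(p,yaw=None):
    "shift (cm) and turn (deg) in tool axes to reach p, tool down with tool-y line at world angle yaw (deg)"
    p0,r=pose();d=r.inv().apply(np.array(p)-p0)*100
    out=None
    if yaw is not None:
        best=None
        for k in(0,180):
            a=np.radians(yaw+k);y=[np.cos(a),np.sin(a),0];z=[0,0,-1];x=np.cross(y,z)
            v=np.degrees((r.inv()*R.from_matrix(np.c_[x,y,z])).as_rotvec())
            if best is None or np.linalg.norm(v)<np.linalg.norm(best):best=v
        out=best.round(2)
    print("delta cm",d.round(3),"turn",out)
def snap(n,f=None):
    c=cams.camera_info(n);im=cams.snapshot(n)[...,::-1].copy()
    if f:cv2.imwrite(f"pics/{f}.png",im)
    return im,c
E
python3 - <<'E'
from h import *
c=cams.camera_info("top")
for n,uv,z in[("stand",(412,231),.046),("jig",(195,254),.01),("block",(257,252),.022),("mandrel",(298,257),.09),("tray",(337,229),.02),("rack",(244,180),.05),("silver",(338,214),.012),("purple",(453,218),.06)]:print(n,px2w(c,uv,z).round(3))
w=cams.camera_info("wrist");p,r=pose();print(np.round(w["K"],1));T=np.linalg.inv(np.r_[np.c_[r.as_matrix(),p],[[0,0,0,1]]])@w["T"];print(T.round(4))
E
```

```text
stand [[ 0.569 -0.309]]
jig [[0.521 0.295]]
block [[0.522 0.121]]
mandrel [[0.505 0.005]]
tray [[ 0.581 -0.103]]
rack [[0.721 0.151]]
silver [[ 0.624 -0.108]]
purple [[ 0.601 -0.42 ]]
[[282.6   0.  319.9]
 [  0.  282.6 195.5]
 [  0.    0.    1. ]]
[[ 5.000e-04 -9.550e-01 -2.967e-01  7.480e-02]
 [ 1.000e+00  4.000e-04  4.000e-04  5.000e-04]
 [-2.000e-04 -2.967e-01  9.550e-01 -1.247e-01]
 [ 0.000e+00  0.000e+00  0.000e+00  1.000e+00]]
```

```bash
python3 -c "
from h import *
delta([.48,.21,.15],90)"
```

```text
delta cm [-38.345 -26.7     9.98 ] turn [ -0.11  -0.04 -19.35]
```

Emit:
{"api": "carry_out", "payload": {
  "targets": [
    [[-38.3,-26.7,10,0,0,-19.3,6],[-38.3,-26.7,10,0,0,-19.3,6],[-38.3,-26.7,10,0,0,-19.3,6],[-38.3,-26.7,10,0,0,-19.3,6],[-38.3,-26.7,10,0,0,-19.3,6],[-38.3,-26.7,10,0,0,-19.3,6],[-38.3,-26.7,10,0,0,-19.3,6],[-38.3,-26.7,10,0,0,-19.3,6],[-38.3,-26.7,10,0,0,-19.3,6],[-38.3,-26.7,10,0,0,-19.3,6],[-38.3,-26.7,10,0,0,-19.3,6],[-38.3,-26.7,10,0,0,-19.3,6]]
  ]
}}

```text
t: 1.1
tcp_pos: [0.4823, 0.2073, 0.1493]
tool_rot: [0.002, 1.0, -0.0, 0.0]
force: [-0.5, 0.8, 1.1]
finger_gap: 0.705
gripper_force: 0.0
```

Run:
```python
from h import *
import pickle
im,c=snap("wrist","w1")
print(pose()[0],np.round(c["T"],4).tolist())
pickle.dump(c,open("w1.pkl","wb"))
p,_=pose();delta([.53,-.20,.15],90)
```

```text
[0.48408267 0.20574528 0.14883137] [[0.0034, 0.9548, 0.2972, 0.4076], [1.0, -0.0032, -0.0014, 0.2079], [-0.0004, 0.2972, -0.9548, 0.274], [0.0, 0.0, 0.0, 1.0]]
delta cm [-4.8240e+00 -4.0548e+01 -3.5000e-02] turn [-0.11  0.09 -0.33]
```

View pics/w1.png

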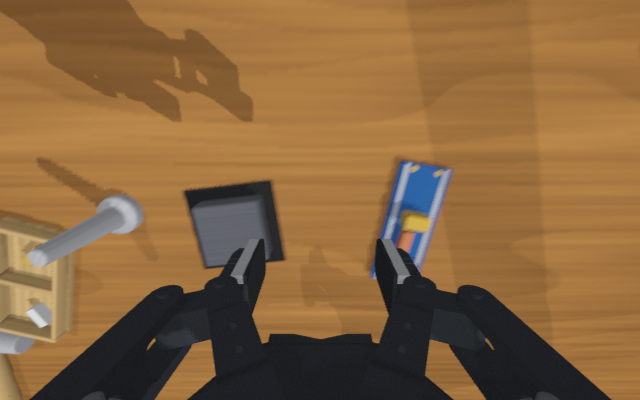

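Emit:
{"api": "carry_out", "payload": {
  "targets": [
    [[-4,0,0,0,0,0,6],[-8,0,0,0,0,0,6],[-10,0,0,0,0,0,6],[-11,0,0,0,0,0,6],[-11,0,0,0,0,0,6],[-11,0,0,0,0,0,6]]
  ]
}}

```text
t: 1.65
tcp_pos: [0.5893, 0.2107, 0.1496]
tool_rot: [0.001, 1.0, -0.0, -0.001]
force: [-0.8, 0.3, 0.4]
finger_gap: 0.704
gripper_force: 0.0
```

Run:
```python
from h import *
import pickle
im,c=snap("wrist","w2");pickle.dump(c,open("w2.pkl","wb"));print(pose()[0]);delta([.67,-.20,.2],90)
```

```text
[0.58835165 0.2108295  0.14965974]
delta cm [ -8.178 -41.079  -5.043] turn [-0.02 -0.16 -0.04]
```

Emit:
{"api": "carry_out", "payload": {
  "targets": [
    [[-8.2,-41,-5,0,0,0,6],[-8.2,-41,-5,0,0,0,6],[-8.2,-41,-5,0,0,0,6],[-8.2,-41,-5,0,0,0,6],[-8.2,-41,-5,0,0,0,6],[-8.2,-41,-5,0,0,0,6],[-8.2,-41,-5,0,0,0,6],[-8.2,-41,-5,0,0,0,6],[-8.2,-41,-5,0,0,0,6],[-8.2,-41,-5,0,0,0,6],[-8.2,-41,-5,0,0,0,6],[-8.2,-41,-5,0,0,0,6]]
  ]
}}

```text
t: 2.7
tcp_pos: [0.6708, -0.2018, 0.2004]
tool_rot: [0.002, 1.0, -0.0, 0.0]
force: [-0.1, -0.2, 0.3]
finger_gap: 0.701
gripper_force: 0.0
```

Emit:
{"api": "carry_out", "payload": {
  "targets": [
    [[0,0,0,0,0,0,6],[0,0,0,0,0,0,6],[0,0,0,0,0,0,6]]
  ]
}}

```text
t: 2.95
tcp_pos: [0.6708, -0.1968, 0.1999]
tool_rot: [-0.001, 1.0, 0.001, -0.001]
force: [0.0, -0.2, -0.2]
finger_gap: 0.701
gripper_force: 0.0
```

Run:
```python
from h import *
import pickle
im,c=snap("wrist","w3");pickle.dump(c,open("w3.pkl","wb"));print(pose()[0])
c2=pickle.load(open("w2.pkl","rb"));im2=cv2.imread("pics/w2.png")
def crop(im,c,P,w,h,s):
    u=w2px(c,[P])[0].astype(int);x,y=max(0,u[0]-w//2),max(0,u[1]-h//2);x=min(x,640-w);y=min(y,400-h);print("crop org",x,y,"scale",s)
    return cv2.resize(im[y:y+h,x:x+w],None,fx=s,fy=s,interpolation=cv2.INTER_CUBIC)
a=crop(im2,c2,[.525,.21,.01],200,150,4) if 0 else crop(im2,c2,[.52,.295,.01],133,100,3)
b=crop(im2,c2,[.522,.121,.02],133,100,3)
d=crop(im,c,[.58,-.103,.02],133,100,3)
e=crop(im,c,[.569,-.309,.06],133,100,3)
cv2.imwrite("pics/m1.png",np.vstack([np.hstack([a,b]),np.hstack([d,e])]))
```

```text
[ 0.67106229 -0.19695296  0.20007879]
crop org 347 64 scale 3
crop org 150 67 scale 3
crop org 345 41 scale 3
crop org 123 24 scale 3
```

View pics/m1.png

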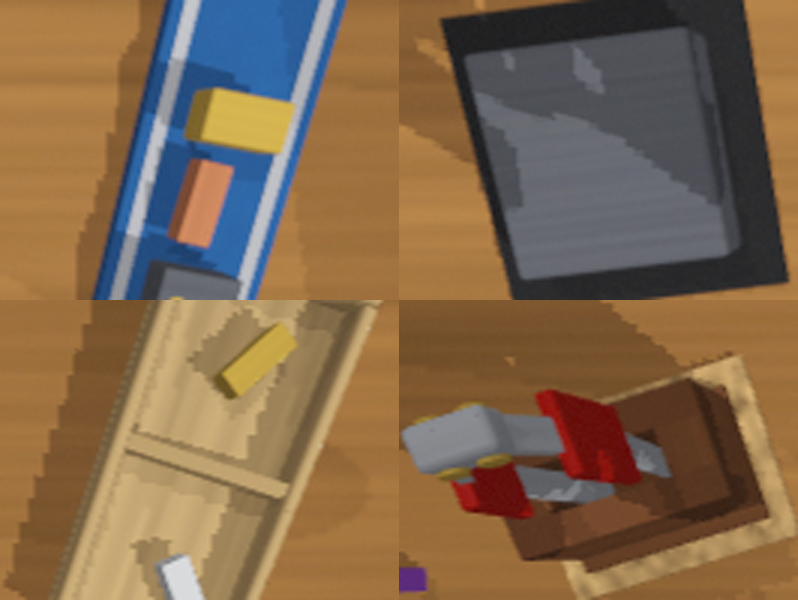

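The bottom-right crop confirms the target: red-plated tongs in the dark wooden stand, with the purple pair outside the crop. The copper bar is at crop (202,203), the brass jaw at (240,120), the silver bar at (180,580) and the brass bar at (257,360).

Run:
```python
from h import *
import pickle
c2,c3=[pickle.load(open(f"w{i}.pkl","rb")) for i in(2,3)]
def W(n,c,org,off,pts,z):
    p=(np.array(pts,float)-off+1)/3-.33+org;w=px2w(c,p,z)*1000;print(n,w.round(1).tolist())
    for a,b in zip(w,np.roll(w,-1,0)):d=b-a;print("   len %.1f ang %.1f"%(np.hypot(*d),np.degrees(np.arctan2(d[1],d[0]))))
    return w
W("stand top",c3,(123,24),(399,300),[(690,380),(732,498),(527,558)],.046)
W("mat",c3,(123,24),(399,300),[(740,355),(795,535),(580,600)],.003)
W("brown base",c3,(123,24),(399,300),[(718,385),(768,515)],.006)
W("copper top",c2,(347,64),(0,0),[(199,158),(234,165),(208,247),(177,242)],.020)
W("jaw top",c2,(347,64),(0,0),[(219,88),(293,102),(287,155),(205,140)],.026)
W("fixed top",c2,(347,64),(0,0),[(161,267),(241,279)],.026)
W("block top",c2,(150,67),(399,0),[(465,55),(690,28),(740,245),(520,280)],.022)
W("silver",c3,(345,41),(0,300),[(157,562),(184,555)],.017)
W("brass",c3,(345,41),(0,300),[(217,375),(278,323),(297,340),(237,396)],.017)
W("tray",c3,(345,41),(0,300),[(127,440),(133,455),(275,497),(287,485)],.022)
W("plates",c3,(123,24),(399,300),[(538,393),(605,403),(638,482),(580,472)],.100)
W("bow",c3,(123,24),(399,300),[(403,430),(490,403),(498,455),(413,474)],.124)
```

```text
stand top [[547.5, -285.5], [580.3, -275.9], [598.2, -341.9]]
   len 34.2 ang 16.3
   len 68.4 ang -74.9
   len 75.8 ang 132.0
mat [[532.2, -281.4], [590.3, -266.5], [613.2, -347.1]]
   len 60.0 ang 14.4
   len 83.8 ang -74.1
   len 104.3 ang 140.9
brown base [[542.0, -288.9], [583.7, -275.0]]
   len 43.9 ang 18.4
   len 43.9 ang -161.6
copper top [[521.8, 292.1], [523.7, 302.5], [547.3, 297.3], [545.8, 287.9]]
   len 10.5 ang 79.3
   len 24.2 ang -12.4
   len 9.5 ang -99.0
   len 24.5 ang 170.1
jaw top [[503.0, 293.9], [506.6, 314.8], [520.8, 315.0], [516.7, 291.4]]
   len 21.2 ang 80.0
   len 14.1 ang 0.6
   len 23.9 ang -99.8
   len 14.0 ang 169.7
fixed top [[552.4, 282.0], [555.9, 305.9]]
   len 24.1 ang 81.5
   len 24.1 ang -98.5
block top [[496.4, 87.6], [489.5, 150.7], [549.0, 161.0], [559.4, 94.4]]
   len 63.5 ang 96.3
   len 60.5 ang 9.8
   len 67.4 ang -81.1
   len 63.4 ang -173.9
silver [[616.5, -114.1], [614.1, -104.7]]
   len 9.7 ang 104.6
   len 9.7 ang -75.4
brass [[555.8, -99.1], [540.1, -80.7], [545.2, -73.8], [562.2, -91.7]]
   len 24.1 ang 130.4
   len 8.5 ang 53.9
   len 24.7 ang -46.4
   len 9.8 ang -131.1
tray [[576.4, -128.7], [581.1, -126.4], [594.5, -76.9], [590.6, -73.4]]
   len 5.3 ang 26.6
   len 51.2 ang 74.9
   len 5.3 ang 137.3
   len 57.2 ang -104.4
plates [[559.8, -305.1], [562.0, -289.3], [579.7, -283.5], [577.5, -297.5]]
   len 15.9 ang 82.2
   len 18.7 ang 18.1
   len 14.2 ang -99.2
   len 19.2 ang -156.7
bow [[571.1, -324.0], [565.7, -304.2], [576.1, -304.3], [580.0, -323.6]]
   len 20.5 ang 105.2
   len 10.4 ang -0.2
   len 19.8 ang -78.6
   len 8.9 ang -177.4
```

Run:
```python
import cv2,numpy as np
a=cv2.imread("pics/w2.png")[85:185,375:455];b=cv2.imread("pics/w3.png")[110:210,350:430]
f=lambda x:cv2.resize(x,None,fx=5,fy=5,interpolation=cv2.INTER_CUBIC)
cv2.imwrite("pics/m2.png",np.hstack([f(a),f(b)]))
```

```text
(no output)
```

View pics/m2.png

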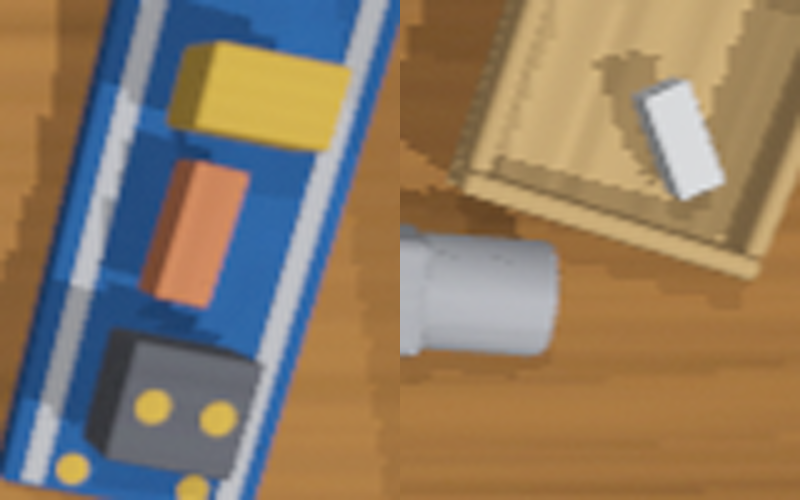

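The left crop shows the fixed jaw's top corners at about (133,338), (262,362), (228,478) and (103,450). The brass jaw's are at (215,42) to (325,152), and the copper top is at (193,162) to (212,306). The right crop shows the silver top at (645,97), (688,82), (723,185) and (683,200).

Run:
```python
from h import *
import pickle
c2,c3=[pickle.load(open(f"w{i}.pkl","rb")) for i in(2,3)]
def W(n,c,org,off,pts,z):
    p=(np.array(pts,float)-[off,0]+.5)/5-.5+org;w=px2w(c,p,z)*1000;d=[b-a for a,b in zip(w,np.roll(w,-1,0))]
    print(n,w.round(1).tolist(),"mean",w.mean(0).round(1),[("%.1f@%.1f"%(np.hypot(*e),np.degrees(np.arctan2(e[1],e[0])))) for e in d])
W("fixed",c2,(375,85),0,[(133,338),(262,362),(228,478),(103,450)],.026)
W("jaw",c2,(375,85),0,[(215,42),(350,67),(325,152),(197,125)],.026)
W("copper",c2,(375,85),0,[(193,162),(249,172),(212,306),(160,298)],.020)
W("baseL",c2,(375,85),0,[(5,478),(110,0)],.008)
W("baseR",c2,(375,85),0,[(255,495),(395,50)],.008)
W("silver",c3,(350,110),400,[(645,97),(688,82),(723,185),(683,200)],.017)
W("tray",c3,(350,110),400,[(465,185),(755,275)],.022)
delta([.573,-.314,.084],105.5)
```

```text
fixed [[551.7, 282.5], [555.9, 305.6], [577.0, 301.8], [571.8, 278.7]] mean [564.1 292.1] ['23.5@79.6', '21.4@-10.2', '23.6@-102.7', '20.5@169.6']
jaw [[502.7, 291.9], [506.6, 314.8], [520.2, 312.3], [515.9, 290.2]] mean [511.4 302.3] ['23.2@80.2', '13.8@-10.3', '22.5@-101.2', '13.3@172.6']
copper [[522.0, 292.0], [523.7, 301.9], [546.8, 297.8], [545.4, 288.4]] mean [534.5 295. ] ['10.0@80.4', '23.5@-10.1', '9.5@-98.6', '23.7@171.2']
baseL [[581.5, 265.1], [494.9, 278.6]] mean [538.2 271.8] ['87.7@171.1', '87.7@-8.9']
baseR [[584.9, 314.0], [503.2, 329.9]] mean [544.1 321.9] ['83.3@169.0', '83.3@-11.0']
silver [[617.2, -112.7], [614.1, -103.8], [635.8, -94.2], [639.0, -102.6]] mean [ 626.5 -103.3] ['9.4@109.4', '23.7@23.9', '9.0@-68.8', '24.0@-155.2']
tray [[635.2, -150.8], [654.5, -87.0]] mean [ 644.9 -118.9] ['66.7@73.2', '66.7@-106.8']
delta cm [  9.808 -11.701  11.61 ] turn [  0.06  -0.07 -15.41]
```

Emit:
{"api": "carry_out", "payload": {
  "targets": [
    [[4,-4,0,0,0,-7,6],[7,-8,0.5,0,0,-14,6],[9.8,-11.7,1,0,0,-15.4,6],[9.8,-11.7,1,0,0,-15.4,6],[9.8,-11.7,1,0,0,-15.4,6],[9.8,-11.7,3,0,0,-15.4,6],[9.8,-11.7,5,0,0,-15.4,6],[9.8,-11.7,7.5,0,0,-15.4,6],[9.8,-11.7,10,0,0,-15.4,6],[9.8,-11.7,11.2,0,0,-15.4,6],[9.8,-11.7,11.6,0,0,-15.4,6],[9.8,-11.7,11.6,0,0,-15.4,6]]
  ]
}}

```text
t: 4.0
tcp_pos: [0.5735, -0.315, 0.0834]
tool_rot: [-0.134, 0.991, 0.001, -0.001]
force: [-0.6, -0.1, 0.5]
finger_gap: 0.703
gripper_force: 0.0
```

Emit:
{"api": "carry_out", "payload": {
  "targets": [
    [[0,0,0,0,0,0,5],[0,0,0,0,0,0,4],[0,0,0,0,0,0,3.5],[0,0,0,0,0,0,3.25],[0,0,0,0,0,0,3.25],[0,0,0,0,0,0,3.25],[0,0,0,0,0,0,3.25]]
  ],
  "force": 30
}}

```text
t: 4.58
tcp_pos: [0.5739, -0.3166, 0.0853]
tool_rot: [-0.133, 0.991, -0.001, 0.001]
force: [0.7, 0.7, 4.3]
finger_gap: 0.382
gripper_force: 5.7
```

Run:
```python
from h import *
print(manip.sense()["finger_gap"]*8.54,pose()[0]);delta([.573,-.314,.084],105.5)
```

```text
3.2642872597655743 [ 0.57392689 -0.31657199  0.08527307]
delta cm [0.022 0.273 0.127] turn [-0.07  0.06 -0.17]
```

Emit:
{"api": "carry_out", "payload": {
  "targets": [
    [[0,0,-1,0,0,0,3.25],[0,0,-3,0,0,0,3.25],[0,0,-5.5,0,0,0,3.25],[0,0,-8,0,0,0,3.25],[0,0,-10,0,0,0,3.25],[0,0,-10.5,0,0,0,3.25],[0,0,-10.5,0,0,0,3.25]]
  ]
}}

```text
t: 5.17
tcp_pos: [0.5742, -0.3169, 0.1914]
tool_rot: [-0.134, 0.991, -0.001, 0.001]
force: [0.0, -0.9, -0.6]
finger_gap: 0.382
gripper_force: 6.5
```

Run:
```python
from h import *
s=manip.sense();print(s["finger_gap"]*8.54,s["gripper_force"],pose()[0]);delta([.545,.0,.19],80.0);delta([.5345,.295,.19],80.0)
```

```text
3.26501196047521 6.538761128322221 [ 0.57415959 -0.31687868  0.19135564]
delta cm [-5.575 31.33   0.048] turn [-0.15  0.16 25.35]
delta cm [-1.2371e+01  6.0056e+01 -2.9000e-02] turn [-0.15  0.16 25.35]
```

Emit:
{"api": "carry_out", "payload": {
  "targets": [
    [[-0.4,2,0,0,0,3,3.25],[-1.2,6,0,0,0,7,3.25],[-2,10,0,0,0,11,3.25],[-2.8,14,0,0,0,15,3.25],[-3.6,18,0,0,0,19,3.25],[-4.4,22,0,0,0,23,3.25],[-5.3,26,0,0,0,25.4,3.25],[-6.1,30,0,0,0,25.4,3.25],[-7,34,0,0,0,25.4,3.25],[-7.8,38,0,0,0,25.4,3.25],[-8.6,42,0,0,0,25.4,3.25],[-9.5,46,0,0,0,25.4,3.25]]
  ]
}}

```text
t: 6.17
tcp_pos: [0.5413, 0.1542, 0.1874]
tool_rot: [0.088, 0.996, -0.0, -0.002]
force: [0.6, -0.0, -0.8]
finger_gap: 0.384
gripper_force: 6.5
```

Run:
```python
from h import *
s=manip.sense();print(s["finger_gap"]*8.54,s["gripper_force"],pose()[0]);delta([.5345,.295,.125],80.0)
```

```text
3.2822983050232524 6.538186400430277 [0.54131918 0.1542015  0.18742915]
delta cm [ 3.106 13.751  6.239] turn [-0.07 -0.24 -0.07]
```

Emit:
{"api": "carry_out", "payload": {
  "targets": [
    [[0.8,4,0.5,0,0,0,3.25],[1.6,8,1.5,0,0,0,3.25],[2.4,11.5,3,0,0,0,3.25],[3.1,13.3,4.8,0,0,0,3.25],[3.1,13.5,5.2,0,0,0,3.25],[3.1,13.5,5.2,0,0,0,3.25],[3.1,13.5,5.2,0,0,0,3.25]]
  ]
}}

```text
t: 6.75
tcp_pos: [0.5357, 0.2899, 0.1361]
tool_rot: [0.088, 0.996, -0.001, -0.001]
force: [0.7, -0.1, -0.5]
finger_gap: 0.381
gripper_force: 6.5
```

Run:
```python
from h import *
import pickle
s=manip.sense();print(s["finger_gap"]*8.54,s["gripper_force"],pose()[0]);delta([.5345,.295,.135],80.0)
im,c=snap("wrist","w4");pickle.dump(c,open("w4.pkl","wb"))
p,r=pose();print("TCP px",w2px(c,[p,p-[0,0,.079],[.5345,.295,.02]]))
cv2.imwrite("pics/m4.png",cv2.resize(im[120:320,220:420],None,fx=3,fy=3,interpolation=cv2.INTER_CUBIC))
```

```text
3.2497538684571823 6.544508140068501 [0.53565684 0.28994083 0.13605196]
delta cm [0.202 0.478 0.105] turn [-0.11 -0.14 -0.04]
TCP px [[318.69396238 266.79246966]
 [319.27878869 211.50411269]
 [325.02796109 193.61410128]]
```

View pics/m4.png

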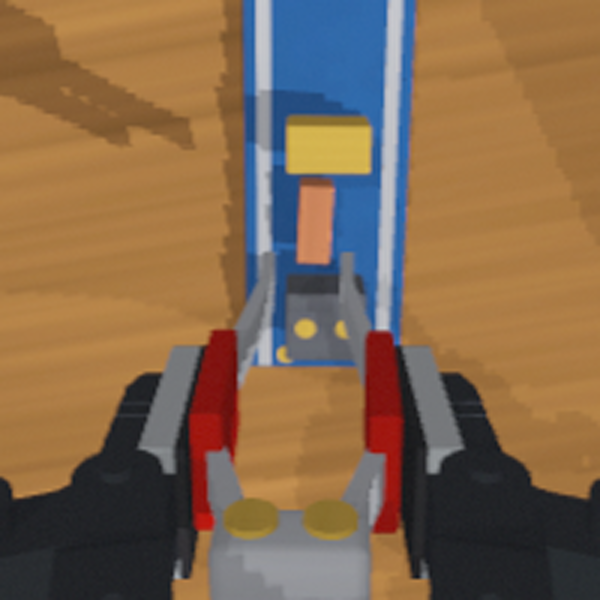

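The tips are at crop (270,255) and (348,255), with the gap centred near (308,257). The copper bar lies at (315,225), lengthways and clear of the jaws.

Run:
```python
from h import *
import pickle
c=pickle.load(open("w4.pkl","rb"));f=lambda p:(np.array(p,float)+.5)/3-.5+[220,120]
def W(n,pts,z):
    w=px2w(c,f(pts),z)*1000;d=np.diff(w,axis=0);print(n,w.round(1).tolist(),w.mean(0).round(1),[("%.1f@%.1f"%(np.hypot(*e),np.degrees(np.arctan2(e[1],e[0])))) for e in d])
W("copper",[(301,188),(334,190),(329,265),(297,262)],.020)
W("jaw",[(287,126),(371,126),(371,174),(287,171)],.026)
W("fixed",[(287,292),(363,292)],.026)
W("tips near edge",[(276,255),(342,255)],.057)
W("tips outer",[(262,255),(354,255)],.057)
p,r=pose();print(p,r.apply([0,1,0]),r.apply([1,0,0]))
```

```text
copper [[523.5, 292.4], [525.8, 301.8], [548.6, 296.5], [546.0, 287.2]] [536.  294.5] ['9.7@76.4', '23.4@-13.1', '9.7@-105.7']
jaw [[503.7, 291.9], [507.8, 315.1], [521.4, 313.0], [516.4, 289.6]] [512.3 302.4] ['23.5@80.0', '13.8@-8.6', '23.9@-102.1']
fixed [[552.6, 283.0], [556.6, 305.3]] [554.6 294.1] ['22.6@80.0']
tips near edge [[530.3, 284.8], [533.3, 301.3]] [531.8 293. ] ['16.8@80.0']
tips outer [[529.7, 281.3], [533.8, 304.3]] [531.8 292.8] ['23.4@80.0']
[0.53647328 0.28959414 0.13695083] [ 1.75571795e-01  9.84466162e-01 -9.60071156e-04] [-9.84466198e-01  1.75572548e-01  7.65687938e-04]
```

Emit:
{"api": "carry_out", "payload": {
  "targets": [
    [[0,0.24,0,0,0,1,3.25],[0,0.24,1,0,0,1,3.25],[0,0.24,2.5,0,0,1,3.25],[0,0.24,3.8,0,0,1,3.25],[0,0.24,4.4,0,0,1,3.25],[0,0.24,4.6,0,0,1,3.25],[0,0.24,4.6,0,0,1,3.25],[0,0.24,4.6,0,0,1,3.1],[0,0.24,4.6,0,0,1,2.95],[0,0.24,4.6,0,0,1,2.7],[0,0.24,4.6,0,0,1,2.7],[0,0.24,4.6,0,0,1,2.7]]
  ],
  "force": 40
}}

```text
t: 7.8
tcp_pos: [0.5374, 0.2933, 0.092]
tool_rot: [0.096, 0.995, 0.0, 0.001]
force: [0.4, -0.6, 2.1]
finger_gap: 0.337
gripper_force: 42.4
```

Run:
```python
from h import *
s=manip.sense();print(s["finger_gap"]*8.54,s["gripper_force"],s["force"],pose()[0])
```

```text
2.8759431303064025 42.39973425865173 [ 0.43466816 -0.57607727  2.07591132] [0.53738219 0.29329479 0.0920427 ]
```

Emit:
{"api": "carry_out", "payload": {
  "targets": [
    [[0,0,-0.5,0,0,0,2.7],[0,0,-2,0,0,0,2.7],[0,0,-4,0,0,0,2.7],[0,0,-5.5,0,0,0,2.7],[0,0,-6,0,0,0,2.7],[0,0,-6,0,0,0,2.7]]
  ]
}}

```text
t: 8.3
tcp_pos: [0.5376, 0.2936, 0.153]
tool_rot: [0.096, 0.995, 0.001, 0.002]
force: [-0.5, 0.4, -0.5]
finger_gap: 0.338
gripper_force: 42.2
```

Run:
```python
from h import *
s=manip.sense();print(s["finger_gap"]*8.54,s["gripper_force"],s["force"],pose()[0]);delta([.5235,.1205,.125])
im,c=snap("wrist","w5")
cv2.imwrite("pics/m5.png",im[120:320,220:420])
hsv=cv2.cvtColor(im,cv2.COLOR_BGR2HSV);m=(hsv[...,0]>5)&(hsv[...,0]<11)&(hsv[...,1]>120)&(hsv[...,2]>170)
m[:,:280]=0;m[:,380:]=0;ys,xs=np.nonzero(m);print(len(xs),np.median(xs),np.median(ys)) if len(xs) else 0
```

```text
2.8836879757246185 42.17516541481018 [-0.53461109  0.375466   -0.49964669] [0.53764433 0.2936212  0.15300604]
delta cm [ -1.92  -17.267   2.776] turn None
6 317.5 213.5
```

View pics/m5.png

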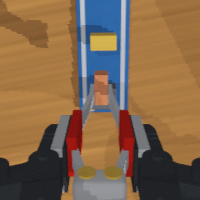

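The copper bar is held between the tips at (102,85) and has lifted clear of the jig.

Emit:
{"api": "carry_out", "payload": {
  "targets": [
    [[-0.3,-3,0,0,0,0,2.7],[-0.8,-7,0,0,0,0,2.7],[-1.2,-11,0,0,0,0,2.7],[-1.7,-15,0,0,0,0,2.7],[-1.9,-17.2,0,0,0,0,2.7],[-1.9,-17.2,1,0,0,0,2.7],[-1.9,-17.2,2.5,0,0,0,2.7],[-1.9,-17.2,3.5,0,0,0,2.7],[-1.9,-17.2,3.8,0,0,0,2.7],[-1.9,-17.2,3.8,0,0,0,2.7],[-1.9,-17.2,3.8,0,0,0,2.7]]
  ]
}}

```text
t: 9.27
tcp_pos: [0.5222, 0.1214, 0.1128]
tool_rot: [0.096, 0.995, -0.0, -0.001]
force: [0.2, 0.7, -0.8]
finger_gap: 0.337
gripper_force: 42.1
```

Run:
```python
from h import *
s=manip.sense();print(s["finger_gap"]*8.54,s["gripper_force"],np.round(s["force"],2),pose()[0])
```

```text
2.8790479539476945 42.14524984359741 [ 0.18  0.74 -0.82] [0.52224491 0.12144977 0.11283119]
```

Emit:
{"api": "carry_out", "payload": {
  "targets": [
    [[0,0,0.2,0,0,0,2.7],[0,0,0.4,0,0,0,2.7],[0,0,0.55,0,0,0,2.7],[0,0,0.55,0,0,0,2.7],[0,0,0.55,0,0,0,2.7]]
  ]
}}

```text
t: 9.68
tcp_pos: [0.5225, 0.1208, 0.1079]
tool_rot: [0.096, 0.995, 0.0, 0.0]
force: [-0.2, 0.7, -0.1]
finger_gap: 0.342
gripper_force: 42.1
```

Emit:
{"api": "carry_out", "payload": {
  "targets": [
    [[0,0,0.07,0,0,0,2.7],[0,0,0.12,0,0,0,2.7],[0,0,0.12,0,0,0,2.7]]
  ]
}}

```text
t: 9.93
tcp_pos: [0.5225, 0.1207, 0.1066]
tool_rot: [0.096, 0.995, 0.0, -0.0]
force: [-0.3, 0.1, -1.8]
finger_gap: 0.34
gripper_force: 42.1
```

Emit:
{"api": "carry_out", "payload": {
  "targets": [
    [[0,0,0.05,0,0,0,2.7],[0,0,0.1,0,0,0,2.7],[0,0,0.1,0,0,0,2.7]]
  ]
}}

```text
t: 10.18
tcp_pos: [0.5226, 0.1207, 0.106]
tool_rot: [0.096, 0.995, 0.0, 0.0]
force: [0.5, -0.5, 2.3]
finger_gap: 0.339
gripper_force: 42.6
```

Emit:
{"api": "carry_out", "payload": {
  "targets": [
    [[0,0,0,0,0,0,2.9],[0,0,0,0,0,0,3.0],[0,0,0,0,0,0,3.1],[0,0,0,0,0,0,3.25],[0,0,0,0,0,0,3.25],[0,0,-1,0,0,0,3.25],[0,0,-2.5,0,0,0,3.25],[0,0,-5,0,0,0,3.25],[0,0,-7.5,0,0,0,3.25],[0,0,-8.5,0,0,0,3.25],[0,0,-8.5,0,0,0,3.25],[0,0,-8.5,0,0,0,3.25]]
  ]
}}

```text
t: 11.18
tcp_pos: [0.5224, 0.1207, 0.1909]
tool_rot: [0.096, 0.995, 0.0, 0.001]
force: [-0.4, 0.2, -1.2]
finger_gap: 0.382
gripper_force: 6.3
```

Run:
```python
from h import *
s=manip.sense();print(s["finger_gap"]*8.54,s["gripper_force"],pose()[0])
im,c=snap("wrist","w6")
hsv=cv2.cvtColor(im,cv2.COLOR_BGR2HSV);u=w2px(c,[[.5225,.123,.034]])[0];print(u)
m=((hsv[...,0]>4)&(hsv[...,0]<14)&(hsv[...,1]>100)).astype(np.uint8)
B=60;x,y=u.astype(int);sub=m[y-25:y+25,x-25:x+25];n,l,st,ce=cv2.connectedComponentsWithStats(sub)
for i in range(1,n):
    if st[i,4]>30:print(st[i],px2w(c,ce[i]+[x-25,y-25],.034))
delta([.6265,-.106,.19],114)
```

```text
3.2640246726347133 6.3243677564605605 [0.52244576 0.12072629 0.19094837]
[321.549497  183.2060719]
[ 20  10  10  24 238] [[0.51852568 0.12263137]]
delta cm [-1.4626e+01 -2.0244e+01 -1.1000e-02] turn [ 1.000e-02 -7.000e-02 -3.505e+01]
```

Emit:
{"api": "carry_out", "payload": {
  "targets": [
    [[-1.5,-2,0,0,0,-3,3.25],[-4,-5.5,0,0,0,-9,3.25],[-6.5,-9,0,0,0,-16,3.25],[-9,-12.5,0,0,0,-23,3.25],[-11.5,-16,0,0,0,-30,3.25],[-13.8,-19,0,0,0,-35,3.25],[-14.6,-20.2,0,0,0,-35,3.25],[-14.6,-20.2,2,0,0,-35,3.25],[-14.6,-20.2,4.5,0,0,-35,3.25],[-14.6,-20.2,5.3,0,0,-35,3.25],[-14.6,-20.2,5.3,0,0,-35,3.25],[-14.6,-20.2,5.3,0,0,-35,3.25]]
  ]
}}

```text
t: 12.23
tcp_pos: [0.6262, -0.1048, 0.1364]
tool_rot: [-0.208, 0.978, 0.001, -0.001]
force: [0.1, 0.7, -0.0]
finger_gap: 0.38
gripper_force: 6.3
```

Run:
```python
from h import *
import pickle
print(pose()[0])
im,c=snap("wrist","w7");pickle.dump(c,open("w7.pkl","wb"));delta([.6275,-.1056,.135],114)
cv2.imwrite("pics/m7.png",cv2.resize(im[120:320,220:420],None,fx=3,fy=3,interpolation=cv2.INTER_CUBIC))
```

```text
[ 0.62622634 -0.10479189  0.13638825]
delta cm [-0.013 -0.067  0.264] turn [ 0.01 -0.01 -0.03]
```

View pics/m7.png

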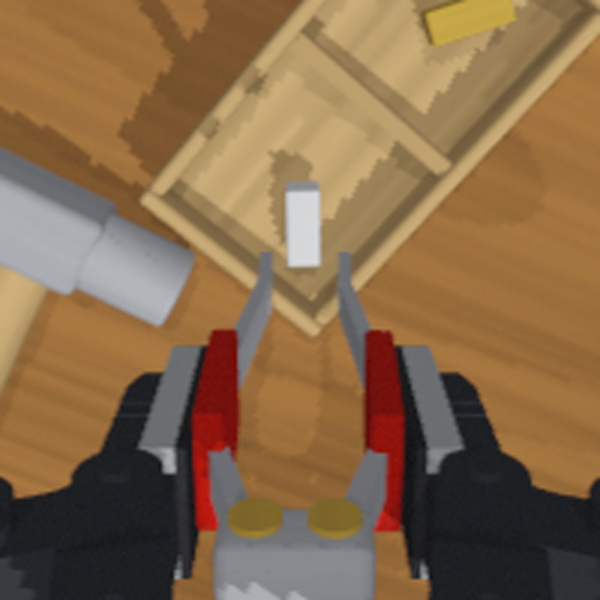

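The silver bar lies straight between the tips, its top spanning (287,190) to (320,267). The tip gap is centred near (306,255).

Run:
```python
from h import *
import pickle
c=pickle.load(open("w7.pkl","rb"));f=lambda p:(np.array(p,float)+.5)/3-.5+[220,120]
p,r=pose()
def W(n,pts,z):
    w=px2w(c,f(pts),z);t=r.inv().apply(np.c_[w,np.full(len(w),p[2])]-p)*1000
    print(n,(w*1000).round(1).tolist(),"tool mm",t[:,:2].round(1).tolist(),t.mean(0)[:2].round(2))
W("silver",[(287,190),(319,190),(320,267),(288,268)],.017)
W("tips",[(271,255),(340,255)],.057)
W("tips outer",[(260,255),(350,255)],.057)
```

```text
silver [[617.9, -112.9], [614.1, -104.2], [636.1, -93.8], [640.4, -102.7]] tool mm [[11.6, -3.4], [11.6, 6.1], [-12.8, 6.6], [-13.1, -3.2]] [-0.68  1.51]
tips [[625.5, -113.4], [618.4, -97.4]] tool mm [[4.9, -7.0], [4.9, 10.6]] [4.89 1.77]
tips outer [[626.6, -116.0], [617.3, -95.1]] tool mm [[4.9, -9.8], [4.9, 13.1]] [4.89 1.64]
```

Emit:
{"api": "carry_out", "payload": {
  "targets": [
    [[-0.15,0,0,0,0,0,3.25],[-0.15,0,1,0,0,0,3.25],[-0.15,0,2.5,0,0,0,3.25],[-0.15,0,3.8,0,0,0,3.25],[-0.15,0,4.4,0,0,0,3.25],[-0.15,0,4.5,0,0,0,3.25],[-0.15,0,4.5,0,0,0,3.25],[-0.15,0,4.5,0,0,0,3.1],[-0.15,0,4.5,0,0,0,2.95],[-0.15,0,4.5,0,0,0,2.7],[-0.15,0,4.5,0,0,0,2.7],[-0.15,0,4.5,0,0,0,2.7]]
  ],
  "force": 40
}}

```text
t: 13.28
tcp_pos: [0.6289, -0.1051, 0.0933]
tool_rot: [-0.207, 0.978, -0.0, 0.001]
force: [0.1, -0.0, 0.6]
finger_gap: 0.345
gripper_force: 41.7
```

Run:
```python
from h import *
s=manip.sense();print(s["finger_gap"]*8.54,s["gripper_force"],np.round(s["force"],2),pose()[0])
```

```text
2.944440515885662 41.744837164878845 [ 0.13 -0.03  0.56] [ 0.62886572 -0.1050645   0.09325561]
```

Emit:
{"api": "carry_out", "payload": {
  "targets": [
    [[0,0,-0.5,0,0,0,2.7],[0,0,-2,0,0,0,2.7],[0,0,-4.5,0,0,0,2.7],[0,0,-7.5,0,0,0,2.7],[0,0,-9,0,0,0,2.7],[0,0,-9,0,0,0,2.7]]
  ]
}}

```text
t: 13.78
tcp_pos: [0.6309, -0.1057, 0.1873]
tool_rot: [-0.208, 0.978, -0.002, 0.004]
force: [-0.2, -0.7, -2.1]
finger_gap: 0.338
gripper_force: 41.5
```

Run:
```python
from h import *
s=manip.sense();print(s["finger_gap"]*8.54,s["gripper_force"],pose()[0]);delta([.5402,.2949,.18],79.7)
```

```text
2.888569997977932 41.52697205543518 [ 0.63094495 -0.10569972  0.18727441]
delta cm [-7.968 40.298  0.529] turn [-0.23  0.47 34.25]
```

Emit:
{"api": "carry_out", "payload": {
  "targets": [
    [[-0.3,1.5,0,0,0,2,2.7],[-0.9,5,0,0,0,7,2.7],[-1.8,9,0,0,0,12,2.7],[-2.6,13,0,0,0,17,2.7],[-3.4,17,0,0,0,22,2.7],[-4.2,21,0,0,0,27,2.7],[-5,25,0,0,0,31,2.7],[-5.8,29,0,0,0,34.3,2.7],[-6.6,33,0,0,0,34.3,2.7],[-7.3,36.8,0,0,0,34.3,2.7],[-7.7,39,0,0,0,34.3,2.7],[-7.9,40,0,0,0,34.3,2.7]]
  ]
}}

```text
t: 14.78
tcp_pos: [0.5359, 0.2959, 0.1813]
tool_rot: [0.088, 0.996, -0.0, -0.001]
force: [0.3, -0.2, -0.5]
finger_gap: 0.343
gripper_force: 41.5
```

Emit:
{"api": "carry_out", "payload": {
  "targets": [
    [[0,0,2,0,0,0,2.7],[0,0,4,0,0,0,2.7],[0,0,5,0,0,0,2.7],[0,0,5,0,0,0,2.7],[0,0,5,0,0,0,2.7]]
  ]
}}

```text
t: 15.2
tcp_pos: [0.538, 0.2918, 0.1317]
tool_rot: [0.091, 0.996, -0.001, -0.001]
force: [0.3, 0.3, -0.9]
finger_gap: 0.34
gripper_force: 41.5
```

Run:
```python
from h import *
import pickle
s=manip.sense();print(s["finger_gap"]*8.54,s["gripper_force"],pose()[0])
im,c=snap("wrist","w8");pickle.dump(c,open("w8.pkl","wb"));delta([.5402,.2949,.10],79.7)
cv2.imwrite("pics/m8.png",cv2.resize(im[120:270,240:400],None,fx=4,fy=4,interpolation=cv2.INTER_CUBIC))
```

```text
2.9056988023375556 41.5323543548584 [0.53804442 0.29176302 0.13174932]
delta cm [-0.089  0.303  3.268] turn [-0.01  0.   -0.11]
```

View pics/m8.png

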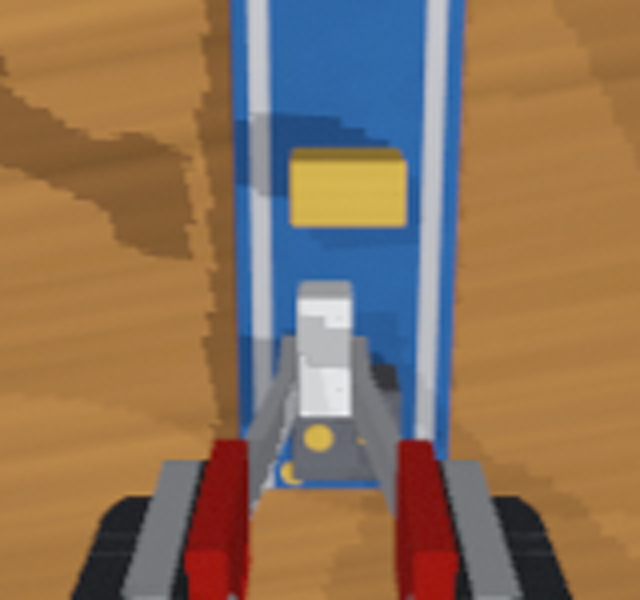

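The silver bar is held square to the jig. Its top spans (298,298) to (351,416), and the brass jaw's top spans (292,162) to (405,226).

Run:
```python
from h import *
import pickle
c=pickle.load(open("w8.pkl","rb"));f=lambda p:(np.array(p,float)+.5)/4-.5+[240,120]
p,r=pose();O=np.array([542.2,296.2]);a=np.radians(-10.3);M=np.array([[np.cos(a),np.sin(a)],[-np.sin(a),np.cos(a)]])
def W(n,pts,z):
    w=px2w(c,f(pts),z)*1000;j=(w-O)@M.T;print(n,"jig",j.round(1).tolist(),j.mean(0).round(1))
W("silver",[(298,298),(352,298),(350,416),(300,416)],.0555)
W("jaw",[(292,162),(406,162),(405,226),(292,226)],.026)
W("fixed end",[(295,478),(382,478)],.026)
W("plate end",[(285,487),(380,487)],.008)
print("tcp jig",(M@(p[:2]*1000-O)).round(1),"tooly",np.degrees(np.arctan2(*r.apply([0,1,0])[1::-1])))
```

```text
silver jig [[-16.9, -9.0], [-16.9, 1.0], [6.8, 0.8], [6.8, -8.8]] [-5. -4.]
jaw jig [[-37.2, -10.7], [-37.1, 12.7], [-23.6, 12.8], [-23.7, -10.8]] [-30.4   1. ]
fixed end jig [[34.2, -10.7], [34.2, 8.8]] [34.2 -0.9]
plate end jig [[45.3, -13.6], [45.4, 9.4]] [45.4 -2.1]
tcp jig [-2.6 -4.7] tooly 79.58801940253956
```

Emit:
{"api": "carry_out", "payload": {
  "targets": [
    [[-0.1,0.2,0,0,0,0,2.7],[-0.2,0.4,0.3,0,0,0,2.7],[-0.2,0.4,1.2,0,0,0,2.7],[-0.2,0.4,2.2,0,0,0,2.7],[-0.2,0.4,2.9,0,0,0,2.7],[-0.2,0.4,3.2,0,0,0,2.7],[-0.2,0.4,3.2,0,0,0,2.7],[-0.2,0.4,3.2,0,0,0,2.7]]
  ]
}}

```text
t: 15.92
tcp_pos: [0.5407, 0.2962, 0.1001]
tool_rot: [0.09, 0.996, -0.0, -0.0]
force: [0.2, -0.6, -1.4]
finger_gap: 0.343
gripper_force: 41.5
```

Emit:
{"api": "carry_out", "payload": {
  "targets": [
    [[0,0,0.1,0,0,0,2.7],[0,0,0.15,0,0,0,2.7],[0,0,0.15,0,0,0,2.7]]
  ]
}}

```text
t: 16.17
tcp_pos: [0.5411, 0.2964, 0.0993]
tool_rot: [0.09, 0.996, 0.0, 0.0]
force: [0.0, -0.3, -1.1]
finger_gap: 0.339
gripper_force: 41.5
```

Emit:
{"api": "carry_out", "payload": {
  "targets": [
    [[0,0,0.1,0,0,0,2.7],[0,0,0.15,0,0,0,2.7],[0,0,0.15,0,0,0,2.7]]
  ]
}}

```text
t: 16.42
tcp_pos: [0.5409, 0.2963, 0.0976]
tool_rot: [0.09, 0.996, -0.0, -0.0]
force: [-0.6, -0.4, -1.4]
finger_gap: 0.341
gripper_force: 41.5
```

Emit:
{"api": "carry_out", "payload": {
  "targets": [
    [[0,0,0.08,0,0,0,2.7],[0,0,0.1,0,0,0,2.7],[0,0,0.1,0,0,0,2.7]]
  ]
}}

```text
t: 16.67
tcp_pos: [0.5409, 0.2963, 0.0966]
tool_rot: [0.09, 0.996, -0.0, -0.0]
force: [-0.7, -0.6, -0.9]
finger_gap: 0.339
gripper_force: 41.5
```

Emit:
{"api": "carry_out", "payload": {
  "targets": [
    [[0,0,0.08,0,0,0,2.7],[0,0,0.1,0,0,0,2.7],[0,0,0.1,0,0,0,2.7]]
  ]
}}

```text
t: 16.92
tcp_pos: [0.5411, 0.2964, 0.0961]
tool_rot: [0.09, 0.996, 0.0, 0.0]
force: [-1.3, -1.1, 4.4]
finger_gap: 0.344
gripper_force: 42.0
```

Emit:
{"api": "carry_out", "payload": {
  "targets": [
    [[0,0,0.05,0,0,0,2.7],[0,0,0.05,0,0,0,2.7],[0,0,0.05,0,0,0,2.7]]
  ]
}}

```text
t: 17.17
tcp_pos: [0.5411, 0.2964, 0.096]
tool_rot: [0.09, 0.996, 0.0, 0.0]
force: [-1.4, -0.2, 6.2]
finger_gap: 0.342
gripper_force: 42.3
```

Emit:
{"api": "carry_out", "payload": {
  "targets": [
    [[0,0,-0.05,0,0,0,2.9],[0,0,-0.05,0,0,0,3.0],[0,0,-0.05,0,0,0,3.1],[0,0,-0.05,0,0,0,3.25],[0,0,-0.05,0,0,0,3.25],[0,0,-1,0,0,0,3.25],[0,0,-2.5,0,0,0,3.25],[0,0,-4.5,0,0,0,3.25],[0,0,-5,0,0,0,3.25],[2,0,-5,0,0,0,3],[4.5,0,-5,0,0,0,2.7],[5,0,-5,0,0,0,2.6]]
  ],
  "force": 40
}}

```text
t: 18.17
tcp_pos: [0.4873, 0.3052, 0.1449]
tool_rot: [0.09, 0.996, -0.001, -0.003]
force: [-2.0, -0.3, -2.1]
finger_gap: 0.317
gripper_force: 39.3
```

Emit:
{"api": "carry_out", "payload": {
  "targets": [
    [[0,0,0,0,0,0,2.5],[0,0,0,0,0,0,2.5],[0,0,0,0,0,0,2.5]]
  ],
  "force": 70
}}

```text
t: 18.42
tcp_pos: [0.4933, 0.3054, 0.1453]
tool_rot: [0.09, 0.996, 0.0, 0.001]
force: [-0.8, 0.2, -0.4]
finger_gap: 0.31
gripper_force: 64.3
```

Run:
```python
from h import *
import pickle
s=manip.sense();print(s["finger_gap"]*8.54,s["gripper_force"],pose()[0])
im,c=snap("wrist","w9");pickle.dump(c,open("w9.pkl","wb"))
p,r=pose();O=np.array([542.2,296.2]);a=np.radians(-10.3);M=np.array([[np.cos(a),np.sin(a)],[-np.sin(a),np.cos(a)]]);print((M@(p[:2]*1000-O)).round(1))
cv2.imwrite("pics/m9.png",cv2.resize(im[120:320,220:420],None,fx=3,fy=3,interpolation=cv2.INTER_CUBIC))
```

```text
2.648082223323559 64.27369457669556 [0.49334262 0.30542173 0.14530024]
[-49.7   0.2]
```

View pics/m9.png

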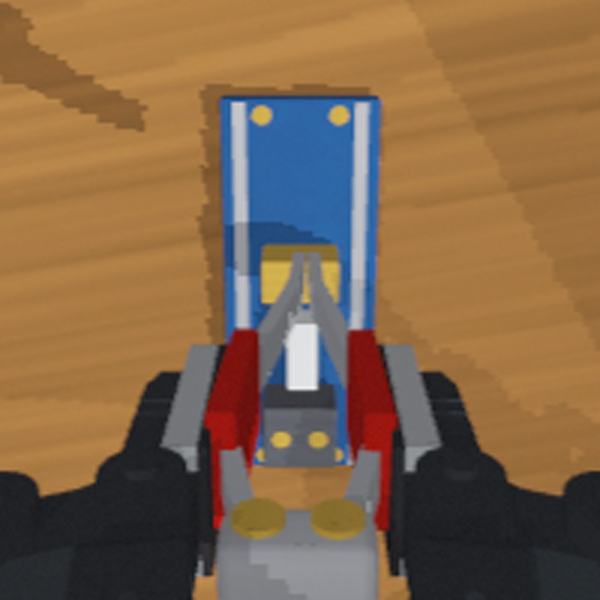

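The silver bar sits straight in the jig at (303,355). The closed tips at (307,255) appear over the jaw's rear edge at about y 262, and at their height they should be behind it; I'll check that numerically.

Run:
```python
from h import *
import pickle
c=pickle.load(open("w9.pkl","rb"));f=lambda p:(np.array(p,float)+.5)/3-.5+[220,120]
O=np.array([542.2,296.2]);a=np.radians(-10.3);M=np.array([[np.cos(a),np.sin(a)],[-np.sin(a),np.cos(a)]])
def W(n,pts,z):
    w=px2w(c,f(pts),z)*1000;j=(w-O)@M.T;print(n,"jig",j.round(1).tolist(),j.mean(0).round(1))
W("silver",[(288,325),(318,325),(318,388),(287,390)],.020)
W("jaw",[(262,262),(340,262),(340,303),(262,303)],.026)
W("jaw rear foot",[(262,246),(338,246)],.010)
W("fixed",[(265,407),(337,407)],.026)
W("plate rear",[(220,98),(380,98)],.008)
for z in(.060,.063):W("tips near edge",[(307,254)],z)
```

```text
silver jig [[-13.9, -3.2], [-13.9, 6.4], [8.6, 6.6], [9.3, -3.6]] [-2.5  1.6]
jaw jig [[-37.5, -10.9], [-37.4, 12.9], [-23.9, 13.1], [-24.0, -11.1]] [-30.7   1. ]
jaw rear foot jig [[-37.2, -11.6], [-37.2, 13.0]] [-37.2   0.7]
fixed jig [[12.2, -10.6], [12.2, 12.6]] [12.2  1. ]
plate rear jig [[-84.8, -24.0], [-84.7, 25.5]] [-84.8   0.7]
tips near edge jig [[-51.8, 2.5]] [-51.8   2.5]
tips near edge jig [[-52.9, 2.5]] [-52.9   2.5]
```

Emit:
{"api": "carry_out", "payload": {
  "targets": [
    [[0,-0.15,1,0,0,0,2.5],[0,-0.15,2.5,0,0,0,2.5],[0,-0.15,4,0,0,0,2.5],[0,-0.15,4.6,0,0,0,2.5],[0,-0.15,4.8,0,0,0,2.5],[0,-0.15,4.8,0,0,0,2.5],[0,-0.15,4.8,0,0,0,2.5]]
  ]
}}

```text
t: 19.05
tcp_pos: [0.492, 0.3038, 0.0972]
tool_rot: [0.09, 0.996, 0.0, 0.0]
force: [0.7, 0.2, -0.0]
finger_gap: 0.311
gripper_force: 64.3
```

Emit:
{"api": "carry_out", "payload": {
  "targets": [
    [[-0.2,0,0,0,0,0,2.5],[-0.4,0,0,0,0,0,2.5],[-0.6,0,0,0,0,0,2.5],[-0.75,0,0,0,0,0,2.5],[-0.9,0,0,0,0,0,2.5],[-1.0,0,0,0,0,0,2.5],[-1.1,0,0,0,0,0,2.5],[-1.2,0,0,0,0,0,2.5],[-1.3,0,0,0,0,0,2.5],[-1.4,0,0,0,0,0,2.5],[-1.5,0,0,0,0,0,2.5],[-1.5,0,0,0,0,0,2.5]]
  ]
}}

```text
t: 20.05
tcp_pos: [0.5062, 0.301, 0.097]
tool_rot: [0.09, 0.996, -0.0, -0.0]
force: [-0.7, 0.3, 0.4]
finger_gap: 0.309
gripper_force: 64.3
```

```bash
cat >> h.py <<'E'
O=np.array([542.2,296.2]);_a=np.radians(-10.3);M=np.array([[np.cos(_a),np.sin(_a)],[-np.sin(_a),np.cos(_a)]])
def jig(w):return (np.atleast_2d(w)*1000-O)@M.T
def sub(): 
    s=manip.sense();p,r=pose();print("gap %.2f F %.1f"%(s["finger_gap"]*8.54,s["gripper_force"]),"jigforce",(M@np.array(s["force"])[:2]).round(2),"fz %.2f"%s["force"][2],"tcp jig",jig(p[:2]).round(1),"z %.4f"%p[2])
E
python3 -c "
from h import *
sub()"
```

```text
gap 2.63 F 64.3 jigforce [-0.73  0.19] fz 0.40 tcp jig [[-36.3  -1.7]] z 0.0970
```

Emit:
{"api": "carry_out", "payload": {
  "targets": [
    [[-0.1,0,0,0,0,0,2.5],[-0.2,0,0,0,0,0,2.5],[-0.3,0,0,0,0,0,2.5],[-0.4,0,0,0,0,0,2.5],[-0.45,0,0,0,0,0,2.5],[-0.45,0,0,0,0,0,2.5]]
  ]
}}

```text
t: 20.55
tcp_pos: [0.5108, 0.3002, 0.097]
tool_rot: [0.09, 0.996, -0.0, -0.0]
force: [-0.5, 0.3, -0.4]
finger_gap: 0.314
gripper_force: 64.2
```

Emit:
{"api": "carry_out", "payload": {
  "targets": [
    [[-0.05,0,0,0,0,0,2.5],[-0.1,0,0,0,0,0,2.5],[-0.1,0,0,0,0,0,2.5]]
  ]
}}

```text
t: 20.8
tcp_pos: [0.5116, 0.3, 0.097]
tool_rot: [0.09, 0.996, -0.0, -0.0]
force: [-1.4, -1.0, -0.2]
finger_gap: 0.308
gripper_force: 64.2
```

```bash
python3 -c "
from h import *
sub()"
```

```text
gap 2.63 F 64.2 jigforce [-1.17 -1.23] fz -0.17 tcp jig [[-30.8  -1.7]] z 0.0970
```

Emit:
{"api": "carry_out", "payload": {
  "targets": [
    [[-0.05,0,0,0,0,0,2.5],[-0.1,0,0,0,0,0,2.5],[-0.1,0,0,0,0,0,2.5]]
  ]
}}

```text
t: 21.05
tcp_pos: [0.5126, 0.2999, 0.097]
tool_rot: [0.09, 0.996, -0.0, -0.0]
force: [-1.9, 0.7, -0.9]
finger_gap: 0.309
gripper_force: 64.2
```

Emit:
{"api": "carry_out", "payload": {
  "targets": [
    [[-0.05,0,0,0,0,0,2.5],[-0.1,0,0,0,0,0,2.5],[-0.1,0,0,0,0,0,2.5]]
  ]
}}

```text
t: 21.3
tcp_pos: [0.5137, 0.2997, 0.0971]
tool_rot: [0.09, 0.996, -0.0, -0.0]
force: [-1.0, -1.2, -0.5]
finger_gap: 0.307
gripper_force: 64.2
```

```bash
python3 -c "
from h import *
sub()"
```

```text
gap 2.62 F 64.2 jigforce [-0.8  -1.36] fz -0.47 tcp jig [[-28.7  -1.7]] z 0.0971
```

Emit:
{"api": "carry_out", "payload": {
  "targets": [
    [[-0.05,0,0,0,0,0,2.5],[-0.1,0,0,0,0,0,2.5],[-0.15,0,0,0,0,0,2.5],[-0.15,0,0,0,0,0,2.5]]
  ]
}}

```text
t: 21.63
tcp_pos: [0.5151, 0.2995, 0.0971]
tool_rot: [0.09, 0.996, -0.0, -0.0]
force: [-2.5, 0.0, -1.0]
finger_gap: 0.312
gripper_force: 64.2
```

Run:
```python
from h import *
import pickle
sub();im,c=snap("wrist","w10");pickle.dump(c,open("w10.pkl","wb"))
# project jig-frame samples: colours along jaw-top line at several y
def col(x,y,z):
    w=O+M.T@np.array([x,y]);u=w2px(c,[[*(w/1000),z]])[0];return cv2.getRectSubPix(im,(1,1),tuple(u.astype(np.float32)))[0,0]
for y in(-8,10):
    print("y",y,[(x,*map(int,col(x,y,.026)[::-1])) for x in range(-34,-6,2)])
```

```text
gap 2.67 F 64.2 jigforce [-2.46 -0.41] fz -1.01 tcp jig [[-27.3  -1.6]] z 0.0971
y -8 [(-34, 35, 76, 127), (-32, 49, 80, 118), (-30, 136, 110, 45), (-28, 136, 110, 48), (-26, 145, 119, 50), (-24, 204, 174, 83), (-22, 161, 145, 112), (-20, 121, 123, 124), (-18, 120, 123, 125), (-16, 115, 116, 120), (-14, 106, 107, 111), (-12, 107, 108, 112), (-10, 107, 108, 112), (-8, 107, 109, 112)]
y 10 [(-34, 48, 102, 167), (-32, 48, 103, 167), (-30, 136, 112, 45), (-28, 137, 111, 49), (-26, 140, 113, 47), (-24, 204, 173, 75), (-22, 196, 165, 71), (-20, 197, 166, 74), (-18, 178, 153, 91), (-16, 131, 127, 120), (-14, 120, 111, 114), (-12, 119, 98, 100), (-10, 116, 95, 100), (-8, 114, 94, 98)]
```

Emit:
{"api": "carry_out", "payload": {
  "targets": [
    [[-0.05,0,0,0,0,0,2.5],[-0.1,0,0,0,0,0,2.5],[-0.1,0,0,0,0,0,2.5]]
  ]
}}

```text
t: 21.93
tcp_pos: [0.5156, 0.2993, 0.097]
tool_rot: [0.09, 0.996, -0.0, -0.001]
force: [-2.1, -0.5, -0.3]
finger_gap: 0.306
gripper_force: 64.3
```

```bash
cat >> h.py <<'E'
def rear(im,c,ys=(-8,10,11)):
    xs=np.arange(-40,-16,.25);out=[]
    for y in ys:
        v=[]
        for x in xs:
            w=O+M.T@np.array([x,y]);u=w2px(c,[[*(w/1000),.026]])[0];v.append(float(cv2.getRectSubPix(im,(1,1),tuple(u.astype(np.float32)))[0,0][2]))
        v=np.array(v);i=np.flatnonzero((v[1:]>=172)&(v[:-1]<172));out.append(xs[i].tolist())
    print("rear edge jig x",out)
E
python3 - <<'E'
from h import *
import pickle
sub();im,c=snap("wrist","w11")
rear(im,c);rear(cv2.imread("pics/w10.png"),pickle.load(open("w10.pkl","rb")));rear(cv2.imread("pics/w9.png"),pickle.load(open("w9.pkl","rb")))
E
```

```text
gap 2.61 F 64.3 jigforce [-1.96 -0.81] fz -0.25 tcp jig [[-26.7  -1.7]] z 0.0970
rear edge jig x [[-25.25], [-25.25], [-25.25]]
rear edge jig x [[-25.5], [-25.25], [-25.5]]
rear edge jig x [[-37.75], [-37.75], [-37.75]]
```

Emit:
{"api": "carry_out", "payload": {
  "targets": [
    [[0.3,0,0,0,0,0,2.5],[0.8,0,0,0,0,0,2.5],[1.2,0,-0.5,0,0,0,2.5],[1.2,0,-2.5,0,0,0,2.5],[1.2,0,-5,0,0,0,2.5],[1.2,0,-7.5,0,0,0,2.5],[1.2,0,-9,0,0,0,2.5],[1.2,0,-9.4,0,0,0,2.5],[1.2,0,-9.4,0,0,0,2.5],[1.2,0,-9.4,0,0,0,2.5]]
  ]
}}

```text
t: 22.82
tcp_pos: [0.504, 0.3014, 0.1909]
tool_rot: [0.09, 0.996, -0.0, 0.0]
force: [0.6, -0.1, -1.2]
finger_gap: 0.309
gripper_force: 64.3
```

Run:
```python
from h import *
import pickle
sub();im,c=snap("wrist","w12");pickle.dump(c,open("w12.pkl","wb"));rear(im,c,(-10,-8,10,11))
# silver bar: bright low-sat blob
hsv=cv2.cvtColor(im,cv2.COLOR_BGR2HSV);m=((hsv[...,1]<40)&(hsv[...,2]>195)).astype(np.uint8);w=O/1000;u=w2px(c,[[*w,.02]])[0].astype(int);print(u)
n,l,st,ce=cv2.connectedComponentsWithStats(m)
for i in range(1,n):
    if st[i,4]>25 and abs(ce[i]-u).max()<60:
        pts=np.argwhere(l==i)[:,::-1].astype(np.float32);r=cv2.minAreaRect(jig(px2w(c,pts,.02)).astype(np.float32));print(st[i],r)
delta([.5735,-.3166,.1913],105.5)
```

```text
gap 2.63 F 64.3 jigforce [0.56 0.02] fz -1.15 tcp jig [[-38.6  -1.7]] z 0.1909
rear edge jig x [[-25.5], [-25.75], [-25.75], [-25.5]]
[321 213]
delta cm [-17.981 -59.521  -0.081] turn [ -0.03  -0.09 -25.85]
```

Run:
```python
from h import *
import pickle
c=pickle.load(open("w12.pkl","rb"));im=cv2.imread("pics/w12.png")
def row(pts):
    out=[]
    for x,y in pts:
        w=O+M.T@np.array([x,y],float);u=w2px(c,[[*(w/1000),.020]])[0];out.append(int(cv2.getRectSubPix(im,(1,1),tuple(u.astype(np.float32)))[0,0][2]))
    return out
for y in(-7,-5,-3,0,1,2,4,6,8):print(y,row([(x,y) for x in range(-14,16,2)]))
```

```text
-7 [206, 204, 138, 33, 34, 40, 50, 84, 107, 116, 116, 114, 108, 104, 103]
-5 [206, 195, 139, 74, 93, 102, 109, 116, 117, 115, 110, 104, 104, 109, 125]
-3 [207, 152, 121, 117, 116, 116, 115, 116, 112, 108, 105, 108, 141, 143, 133]
0 [206, 168, 151, 153, 153, 159, 165, 179, 190, 198, 205, 214, 180, 115, 63]
1 [207, 170, 154, 158, 155, 158, 164, 173, 187, 197, 207, 216, 189, 117, 63]
2 [207, 157, 133, 135, 133, 131, 132, 136, 147, 156, 170, 183, 170, 127, 72]
4 [207, 149, 117, 117, 117, 116, 116, 116, 116, 115, 113, 114, 116, 117, 108]
6 [207, 190, 136, 91, 100, 104, 106, 115, 116, 116, 116, 113, 111, 112, 112]
8 [207, 205, 143, 43, 43, 45, 58, 75, 102, 114, 116, 116, 116, 112, 111]
```

Emit:
{"api": "carry_out", "payload": {
  "targets": [
    [[-1,-2,0,0,0,-2,2.5],[-2.5,-5.5,0,0,0,-5,2.5],[-4.2,-9,0,0,0,-8,2.5],[-6,-12.5,0,0,0,-11,2.5],[-7.7,-16,0,0,0,-14,2.5],[-9.2,-19.5,0,0,0,-17,2.5],[-10.5,-23.2,0,0,0,-20,2.5],[-11.8,-27,0,0,0,-23,2.5],[-12.9,-30.8,0,0,0,-25.8,2.5],[-13.8,-34.7,0,0,0,-25.8,2.5],[-14.6,-38.6,0,0,0,-25.8,2.5],[-15.3,-42.5,0,0,0,-25.8,2.5]]
  ]
}}

```text
t: 23.87
tcp_pos: [0.5776, -0.1459, 0.1893]
tool_rot: [-0.134, 0.991, 0.001, -0.001]
force: [0.9, -0.2, 0.1]
finger_gap: 0.314
gripper_force: 64.3
```

Run:
```python
from h import *
snap("wrist","w13");delta([.5735,-.3166,.1913],105.5)
```

```text
delta cm [  4.759 -15.527  -0.07 ] turn [-0.33 -0.06 -0.32]
```

Emit:
{"api": "carry_out", "payload": {
  "targets": [
    [[1.1,-3.5,0,0,0,0,2.5],[2.3,-7.5,0,0,0,0,2.5],[3.5,-11.5,0,0,0,0,2.5],[4.3,-14,0,0,0,0,2.5],[4.7,-15.3,0,0,0,0,2.5],[4.7,-15.3,0,0,0,0,2.5],[4.7,-15.3,0,0,0,0,2.5]]
  ]
}}

```text
t: 24.5
tcp_pos: [0.5731, -0.3031, 0.1897]
tool_rot: [-0.134, 0.991, 0.002, -0.001]
force: [-1.5, 0.0, -0.4]
finger_gap: 0.309
gripper_force: 64.4
```

Run:
```python
from h import *
import pickle
sub();im,c=snap("wrist","w14");pickle.dump(c,open("w14.pkl","wb"));delta([.5735,-.3166,.1913],105.5)
I=[cv2.imread(f"pics/w{i}.png").astype(int) for i in(12,13,14)]
# grey pixels in all three = tongs
ok=np.ones(im.shape[:2],bool)
for a in I: ok&=((a.max(2)-a.min(2))<22)
for v in range(186,232,2):
    xs=np.flatnonzero(ok[v,290:360])+290;print(v,xs.tolist())
p,r=pose()
for dx in(0,.004,.008):print(dx,w2px(c,[p+r.apply([dx,0,.083])]).round(1))
```

```text
gap 2.64 F 64.4 jigforce [-1.5  -0.24] fz -0.43 tcp jig [[ 137.5 -584.1]] z 0.1897
delta cm [ 0.367 -1.413 -0.138] turn [ 0.19 -0.08 -0.03]
186 []
188 []
190 []
192 []
194 []
196 []
198 []
200 []
202 []
204 [318, 319, 320, 323, 324, 325]
206 [318, 319, 320, 323, 324, 325]
208 [318, 319, 320, 323, 324, 325, 326]
210 [317, 318, 319, 320, 323, 324, 325, 326]
212 [317, 318, 319, 320, 323, 324, 325, 326]
214 [316, 317, 318, 319, 320, 323, 324, 325, 326, 327]
216 [315, 316, 317, 318, 319, 320, 323, 324, 325, 326, 327, 328]
218 [313, 314, 315, 316, 317, 318, 319, 320, 324, 325, 326, 327, 328, 329]
220 [312, 313, 314, 315, 316, 317, 318, 319, 320, 324, 325, 326, 327, 328, 329, 330]
222 [311, 312, 313, 314, 315, 316, 317, 318, 319, 324, 325, 326, 327, 328, 329, 330, 331]
224 [310, 311, 312, 313, 314, 315, 316, 317, 318, 319, 324, 325, 326, 327, 328, 329, 330, 331, 332]
226 [308, 309, 310, 311, 312, 313, 314, 315, 316, 317, 318, 325, 326, 327, 328, 329, 330, 331, 332, 333]
228 [307, 308, 309, 310, 311, 312, 313, 314, 315, 316, 317, 326, 327, 328, 329, 330, 331, 332, 333, 334]
230 [306, 307, 308, 309, 310, 311, 312, 313, 314, 315, 316, 327, 328, 329, 330, 331, 332, 333, 334, 335]
0 [[321.2 208.6]]
0.004 [[321.2 203.7]]
0.008 [[321.2 198.8]]
```

Emit:
{"api": "carry_out", "payload": {
  "targets": [
    [[0.2,-0.7,0,0,0,0,2.5],[0.35,-1.15,0,0,0,0,2.5],[0.35,-1.15,1.5,0,0,0,2.5],[0.35,-1.15,3.5,0,0,0,2.5],[0.35,-1.15,5,0,0,0,2.5],[0.35,-1.15,5,0,0,0,2.5],[0.35,-1.15,5,0,0,0,2.5]]
  ]
}}

```text
t: 25.13
tcp_pos: [0.5734, -0.3151, 0.1405]
tool_rot: [-0.135, 0.991, 0.001, -0.001]
force: [-0.2, -0.3, -0.1]
finger_gap: 0.312
gripper_force: 64.4
```

Run:
```python
from h import *
sub();delta([.573,-.314,.093],105.5)
im,c=snap("wrist","w15")
p,r=pose()
# sample stand top across stand-x (tool x) at z=.046 for slot edges; stand y offsets +-12
for y in(-14,-10,10,14):
    out=[]
    for x in np.arange(-18,19,2):
        a=np.radians(15.5);w=np.array([.573,-.314])+np.array([x*np.cos(a)-y*np.sin(a),x*np.sin(a)+y*np.cos(a)])/1000
        u=w2px(c,[[*w,.046]])[0];out.append(int(cv2.getRectSubPix(im,(3,3),tuple(u.astype(np.float32)))[...,2].mean()))
    print(y,out)
```

```text
gap 2.66 F 64.4 jigforce [-0.15 -0.32] fz -0.09 tcp jig [[ 140.  -595.9]] z 0.1405
delta cm [-0.     0.107  4.755] turn [ 0.09 -0.07  0.01]
-14 [77, 92, 95, 109, 123, 121, 83, 65, 66, 74, 76, 73, 80, 117, 127, 127, 127, 128, 142]
-10 [78, 93, 95, 95, 95, 98, 80, 65, 67, 75, 76, 74, 81, 117, 127, 127, 127, 126, 127]
10 [85, 119, 123, 124, 124, 116, 79, 66, 69, 76, 76, 74, 83, 117, 122, 122, 123, 125, 131]
14 [85, 120, 124, 124, 123, 116, 79, 65, 69, 76, 76, 74, 84, 117, 124, 124, 123, 128, 147]
```

Emit:
{"api": "carry_out", "payload": {
  "targets": [
    [[0,0.1,0.5,0,0,0,2.5],[0,0.1,1.5,0,0,0,2.5],[0,0.1,2.5,0,0,0,2.5],[0,0.1,3.5,0,0,0,2.5],[0,0.1,4.3,0,0,0,2.5],[0,0.1,4.7,0,0,0,2.5],[0,0.1,4.7,0,0,0,2.5],[0,0.1,4.7,0,0,0,2.5]]
  ]
}}

```text
t: 25.85
tcp_pos: [0.5731, -0.3151, 0.0936]
tool_rot: [-0.134, 0.991, 0.0, -0.0]
force: [0.1, 0.0, 0.3]
finger_gap: 0.307
gripper_force: 64.4
```

Emit:
{"api": "carry_out", "payload": {
  "targets": [
    [[0,0,0,0,0,0,2.7],[0,0,0,0,0,0,2.9],[0,0,0,0,0,0,3.1],[0,0,0,0,0,0,3.25],[0,0,0,0,0,0,3.25],[0,0,0.1,0,0,0,3.25],[0,0,0.2,0,0,0,3.25],[0,0,0.2,0,0,0,3.25]]
  ]
}}

```text
t: 26.52
tcp_pos: [0.5731, -0.315, 0.0919]
tool_rot: [-0.134, 0.991, 0.0, -0.0]
force: [-0.5, -0.4, -1.0]
finger_gap: 0.377
gripper_force: 6.3
```

Next I lower until the tips touch the slot floor.

Emit:
{"api": "carry_out", "payload": {
  "targets": [
    [[0,0,0.1,0,0,0,3.25],[0,0,0.2,0,0,0,3.25],[0,0,0.3,0,0,0,3.25],[0,0,0.3,0,0,0,3.25]]
  ]
}}

```text
t: 26.85
tcp_pos: [0.5731, -0.315, 0.0888]
tool_rot: [-0.134, 0.991, 0.0, -0.0]
force: [-0.4, -0.3, -0.4]
finger_gap: 0.377
gripper_force: 6.3
```

Emit:
{"api": "carry_out", "payload": {
  "targets": [
    [[0,0,0.1,0,0,0,3.25],[0,0,0.2,0,0,0,3.25],[0,0,0.2,0,0,0,3.25]]
  ]
}}

```text
t: 27.1
tcp_pos: [0.5731, -0.3151, 0.0869]
tool_rot: [-0.134, 0.991, 0.0, -0.0]
force: [-1.2, -0.1, -0.1]
finger_gap: 0.383
gripper_force: 6.3
```

Emit:
{"api": "carry_out", "payload": {
  "targets": [
    [[0,0,0.1,0,0,0,3.3],[0,0,0.1,0,0,0,3.4],[0,0,0.1,0,0,0,3.6],[0,0,0.1,0,0,0,4],[0,0,0.1,0,0,0,5],[0,0,0.1,0,0,0,6],[0,0,0.1,0,0,0,6],[0,0,-1.5,0,0,0,6],[0,0,-4.5,0,0,0,6],[0,0,-8,0,0,0,6],[0,0,-11,0,0,0,6],[0,0,-13,0,0,0,6]]
  ]
}}

```text
t: 28.1
tcp_pos: [0.5743, -0.3159, 0.2207]
tool_rot: [-0.134, 0.991, -0.002, 0.002]
force: [1.9, -0.1, -0.7]
finger_gap: 0.705
gripper_force: 0.0
```

Emit:
{"api": "carry_out", "payload": {
  "targets": [
    [[-4,0,0,0,0,0,6],[-8,0,0,0,0,0,6],[-10,0,0,0,0,0,6],[-10,0,0,0,0,0,6],[-10,0,0,0,0,0,6]]
  ]
}}

```text
t: 28.52
tcp_pos: [0.6701, -0.2877, 0.2166]
tool_rot: [-0.135, 0.991, 0.0, -0.0]
force: [-1.0, -0.6, 0.0]
finger_gap: 0.704
gripper_force: 0.0
```

Run:
```python
from h import *
sub();im,c=snap("wrist","w16");hsv=cv2.cvtColor(im,cv2.COLOR_BGR2HSV)
m=(((hsv[...,0]<5)|(hsv[...,0]>174))&(hsv[...,1]>170)&(hsv[...,2]>90)).astype(np.uint8)
n,l,st,ce=cv2.connectedComponentsWithStats(m)
for i in range(1,n):
    if st[i,4]>40:print(st[i],px2w(c,ce[i],.084).round(4))
P=np.array([[.573,-.314,z] for z in(.068,.1,.124)]);print("expected axis px",w2px(c,P).round(1).tolist())
# top camera check
t,tc=snap("top","t2");h=cv2.cvtColor(t,cv2.COLOR_BGR2HSV)
for n_,p_ in(("copper",[.5225,.1225,.034]),("jaw",[.525,.2995,.026]),("silver",[.5422,.2962,.02])):
    u=w2px(tc,[p_])[0];print(n_,u.round(1),t[int(u[1]+.5),int(u[0]+.5)][::-1])
```

```text
gap 6.02 F 0.0 jigforce [-0.91 -0.79] fz 0.05 tcp jig [[ 230.2 -551.6]] z 0.2166
[299  59   7  29 134] [[ 0.5753 -0.3299]]
[336  59   6  29 135] [[ 0.5671 -0.2998]]
expected axis px [[320.7, 77.6], [320.8, 73.5], [321.0, 69.5]]
copper [255.9 251.9] [205 114  73]
jaw [192.  252.6] [230 183  61]
silver [193.8 246.4] [243 244 247]
```

Every check agrees. The tong plates sit symmetric about the slot axis, the copper bar is on the block, and the silver bar is clamped with the jaw stopped hard. I'm handing in.

```bash
python3 -c "
from station import sign_off
print(sign_off())"
```

```text
the job is handed in; nothing more can be done
None
```

I handed the job in at about 28.5 s: the copper bar is on the block, the silver bar is clamped square in the jig with the jaw home, and the tongs are back in their stand; my last camera checks agreed, but sign-off returned no verdict.

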